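# Unlock the inspection monitor and set its display to 50 degrees

## Task

The bench inspection monitor's display lid is locked flat by a red T-handled pin. Draw the pin out and park it in the open notch of the orange bracket at the monitor's side, shank through the notch and collar resting on the bracket; only then raise the stiff-hinged display (it has a black pull bar) to 50 degrees from flat and leave it standing there for the mechanic across the bench. Leave the tools and containers on the bench where they are.

Things in the scene. Friction and masses are not known exactly. Their poses are not given: they have to be found in the camera images.
- unit: Fixed inspection monitor, foot 220 x 300 mm. Origin: centre of underside; x away from the robot, y left, z up. Housing (y -150 to 60) 85 mm high, its front sloping down to -x. Square to the slope: u = (-sin 35deg, 0, cos 35deg); uphill: e = (cos 35deg, 0, sin 35deg), in unit axes. Pin and pull bar lean along u. At +y: a shelf 50 mm high, before it the notch bracket.
- display (a joint): Display lid's angle, rad: 0 = flat, grows as the edge nearest the robot rises, to 1.6. Stiff: stays where left, takes about 7 N at the pull bar. Orange, 200 mm wide, screen on its upper face; along its free edge a sloped apron 8 mm thick lies on the housing's slope when flat, and the lock pin passes through it.
- display_hinge (a point): Point on the hinge axis at mid-width of the lid, fixed at (105, -45, 90) mm in the unit. The axis runs along the unit's y; the lid opens by a positive turn about +y.
- display_grip (a point): Centre of the black pull bar on the lid's apron; moves with the lid. Lid flat: (-205.8, -55, 8.1) mm from display_hinge in unit axes. A flat slab 84 mm long (unit y), 10 mm thick along e, 22 mm tall along u (turning with the lid), 17 mm of air below it except two posts 10 mm wide at 34 mm either side of the middle. The apron's top lies 28 mm below the bar's centre along u.
- pin: Loose lock pin with flat red T handle, 90 g. Origin: centre of its collar's underside; z along the pin to the handle (= u in bore or notch), y along the T. Shank 10 mm dia, 45 mm long below the origin, tapered tip. Collar 26 mm dia, 5 thick. Neck 12 mm dia. Handle slab 84 (y) x 10 (x) x 20 mm tall, z 18 to 38, centre z = 28 mm. Starts fully in its bore, collar on the apron.
- bore (a point): Mouth of the pin's bore on the apron's top face with the lid flat, where the pin's origin starts: fixed at (-84.7, 0, 75.2) mm in the unit. The bore is 13 mm wide and runs along -u through apron and housing.
- notch (a point): Where the pin's origin should finish, on the top face of the orange bracket: fixed at (-80.8, 105, 66.9) mm in the unit. The bracket is a plate 36 (along e) x 90 (y) x 8 mm, its top square to u. The notch is 15 mm wide in y, open at the uphill end 17.5 mm from this point, closed 6 mm downhill of it. The shank hangs through it along -u, free below; the collar rests on the plate.
- torch: Small black torch, 34 mm wide and 98 mm tall, standing on the low side shelf of the monitor behind the notch. Origin: centre of its foot. Leave alone.
- pliers: Red-handled pliers lying flat, about 165 mm long, 60 mm over the handles, 14 mm high. Origin under the pivot. Leave alone.
- cup: Blue cup of sheet fasteners, 64 mm across, 80 mm tall with contents. Origin: centre of its foot. Leave alone.
- tin: Bare aluminium tin, 60 mm across, 70 mm tall. Origin: centre of its foot. Leave alone.
- drill: Pistol drill lying on its side, body 42 mm thick. Leave alone.
- driver: Red screwdriver lying on the bench. Leave alone.
Mind the look-alikes: they are no part of the job. Leave any purple or white look-alike of the pin alone.

How it is judged (in metres and radians):
On the way, in this order (a step that is already met when the one before it is completed fails the run):
1. the pin is drawn clear of its bore while the display is still flat (distance between pin and bore above 0.05 m and value of joint display below 0.08 rad), for 0.1 s.
2. the pin is parked in the notch and let go while the display is still flat (distance between pin and notch below 0.014 m and angle between pin's own z axis and vertical between 0.4 and 0.82 rad and contact force between the fingers and pin below 0.1 N and value of joint display below 0.08 rad), for 0.2 s.
At the end, for the whole second after the job is handed in: The pin rests parked in the notch (its origin within 14 mm of the notch point, its axis 23 to 47 degrees from vertical), and the display stands still at 50 degrees, within 4 degrees either way (0.803 to 0.942 rad) (distance between pin and notch below 0.014 m and angle between pin's own z axis and vertical between 0.4 and 0.82 rad and value of joint display between 0.803 and 0.942 rad and not (velocity of joint display above 0.03 rad/s) and velocity of joint display above -0.03 rad/s and linear speed of pin below 0.02 m/s); the robot touches nothing.
It fails at once if a thing standing by the monitor (torch, pliers, cup, tin) is moved more than 25 mm (distance of any of torch, pliers, cup, tin from where it was at the start of the episode above 0.025 m).
It fails at once if the drill or screwdriver is moved more than 25 mm (distance of any of drill, driver from where it was at the start of the episode above 0.025 m).
It also fails if it takes over 51 s, if anything falls off the work surface, if the arm or the gripper's body presses on something with over 40 N, if the wrist force passes 120 N, or if a joint passes its speed limit or range.

## Robot

A 6-joint arm with a two-finger parallel gripper is mounted at the origin on the work surface. World frame = base frame: x ahead of the robot, y to its left, z up, the work surface at z = 0. Lengths are in mm, angles in rad, forces in N, time in s.
With the tool pointing down it reaches from about 275 to 1000 mm from the base axis. Payload 8.4 kg.
Tool frame: the origin (TCP) lies between the finger pads; the fingertips stand 17 mm ahead of it and the grasp point (between the pads) lies 2 mm behind it; z points along the fingers, y is the line along which they close (so a half turn about z gives the same grasp; the last joint's range is limited). The gripper opens to 85 mm and grips with 20 to 120 N. Pads are 22 mm wide; open, the fingers measure 114 mm over their backs; the gripper's body (76 mm by 85 mm) begins 54 mm behind the grasp point. The pads swing forward as they close: fully open they stand 13 mm farther back than shut.
Start: joints at [-1.157, 0.353, 1.633, -0, 1.155, -0.002], TCP at [252.45, -571.749, 248.281] pointing down, gripper open.
Joint ranges: [-2.63, 2.63], [-0.92, 2.1], [0.06, 2.66], [-1.3, 4.44], [0, 2.69], [-3.02, 3.02]. Speed limits (rad/s): [2.22, 2.22, 2.79, 3.14, 3.14, 3.14].

## Interface

Orientations are given as [roll, pitch, yaw] about the fixed x, y, z axes, in that order (R = Rz(yaw) Ry(pitch) Rx(roll)).
In Python, from rig import sense, grab_frame, sign_off gives the robot as it stands. The module is installed in compiled form; this text tells all that it offers.
- The arm moves only by the tool send_rows, never from a script. Its argument "moves" is a list that holds one entry, the list of rows, each a list of 7 numbers: the shift along the world's x, y, z in m, then the turn, a rotation vector about the world's x, y, z in rad, then the opening, from -1 (shut) to 1 (fully open). In form: [[[dx, dy, dz, rx, ry, rz, jaw], ...]]. A call has 1 to 10 rows; each row shifts and turns the commanded pose from where the row before left it; what a row does not reach is not made up. A row lasts 1/10 s, in which the tool goes at most 50 mm and 8.59 degrees, less where a joint would pass 70% of its speed; a pose out of reach is approached as far as the arm can. A call with a gripper value outside its range is refused whole. The fingers move at their own pace and stop on an object; "grip_force" is the grip in N (left out, the last holds). Time passes only in rows, so rows that do not move let the fingers close. It gives the time, the measured TCP pose, the force, the opening and the grip force at its end, in the units of the state.
- sense(): the state, without advancing time (a new reading comes with each control period).
- grab_frame(name): name is "scene" or "top" or "wrist"; returns a dict with "img" (420x560x3 uint8, red, green, blue), "mtx" (3x3 intrinsics, pixels), "rvec" (rotation vector, rad) and "tvec" (3), from world to camera coordinates, as OpenCV has them; the wrist camera has in their place "T_tool_cam" (4x4, takes a point from camera to tool coordinates, whose origin is the TCP and whose axes are the flange's). Camera axes: x right, y down, z forward; pixel columns grow to the right and rows downward; lengths in mm; the calibration is good to about 2 mm. A picture is of the moment at which its call begins: read the wrist's pose just before it. There is no depth.
- sign_off(): hands the job in; it is judged then, once.
The state is a dict: "clock": time; "qpos": joint angles; "qvel": joint speeds; "joint_efforts": joint torques, N m; "eef_pos": TCP position; "tcp_rot": TCP orientation; "contact_force": force on the tool from outside, world axes, zero at the start; "wrist_torque": the same for the moment, N m; "opening": opening from 0.0 (shut) to 1.0 (fully open); "grasp_force": force on a finger pad.
Only numpy, scipy, OpenCV 4.12 (cv2) and the standard library are available. Lean on these libraries where they do the work, as an engineer would, in place of code of your own. Each camera call takes 0.05 s, during which the arm holds its last target. There are 200 camera calls.

## Working session

There is one attempt and no reset: what is moved stays moved. The work goes in short steps, Python scripts to look and compute and a tool call to move; the robot and the scene stay as the last step left them, time stands still between calls to the robot, and variables do not carry over. Pictures are saved under pics/ and viewed, at most 10 in all, crops included, and the job is handed in when it is done.

Besides the shell and the picture viewer there is one more tool, called after "Emit:" by a JSON object that holds its "op" and its "data", one argument or row to a line. send_rows: Moves the arm, as the interface text tells. Its arguments: {"type":"object","properties":{"moves":{"type":"array"},"grip_force":{"type":"number"}},"required":["moves"]}

```bash
mkdir -p pics; cat > h.py <<'E'
import numpy as np,cv2,json
from rig import sense,grab_frame,sign_off
E
python3 - <<'E'
from h import *
s=sense();print(s)
import pickle
d={}
for n in("scene","top"):
    f=grab_frame(n);d[n]=f;cv2.imwrite(f"pics/{n}0.png",f["img"][:,:,::-1]);print(n,f["mtx"],f["rvec"],f["tvec"])
pickle.dump(d,open("f0.pkl","wb"))
E
```

```text
{'clock': 0.0, 'qpos': array([-1.15739978e+00,  3.53656093e-01,  1.63415233e+00, -3.49538878e-05,
        1.15517264e+00, -2.39336400e-03]), 'qvel': array([-0.00012914,  0.00137035,  0.00111005,  0.00077714, -0.00012808,
        0.00057382]), 'joint_efforts': array([-1.01675487e-03, -6.05251622e+01, -3.42067623e+01, -1.38061189e-06,
        9.37240839e-03, -6.72412227e-06]), 'eef_pos': array([ 252.25706674, -571.33470363,  247.54890907]), 'tcp_rot': array([-3.14020417e+00,  2.86354023e-05,  4.15804070e-01]), 'contact_force': array([0.11362223, 0.23521452, 0.6922944 ]), 'wrist_torque': array([-0.00923519, -0.0116717 ,  0.03031593]), 'grasp_force': 0.0, 'opening': 1.0005017458247434}
scene [[430.13615019   0.         274.73333812]
 [  0.         430.13615019 213.01503223]
 [  0.           0.           1.        ]] [ 2.07655419  0.62933272 -0.30884181] [-449.28632974  -79.43027508 1589.65920391]
top [[383.9959037    0.         281.92077833]
 [  0.         383.9959037  209.77784824]
 [  0.           0.           1.        ]] [ 2.16202825 -2.15671156  0.12298565] [-6.62595088e-01  5.36239186e+02  9.80385748e+02]
```

View pics/scene0.png

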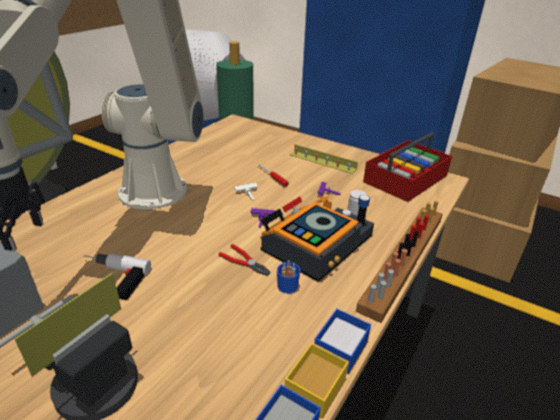

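View pics/top0.png

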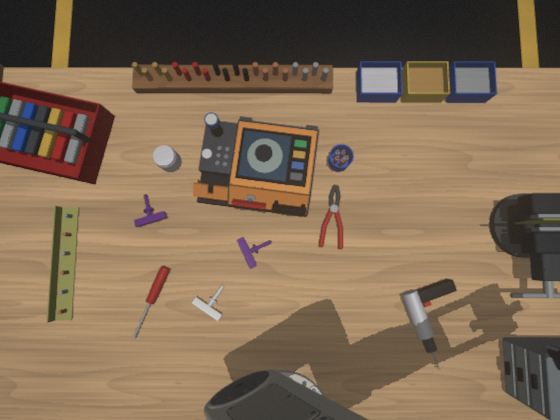

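The top view shows the red pin handle near (249,204), the black pull bar near (290,211), the orange bracket near (210,192) and the lid near (275,155). The purple pins at (150,215) and (250,250) and the white one at (210,305) are decoys. I'll get a rough unit pose first.

```bash
cat >> h.py <<'E'
def cam(f,T_wt=None):
    if "rvec" in f:
        R=cv2.Rodrigues(np.array(f["rvec"],float))[0];t=np.array(f["tvec"],float).ravel();return R.T,-R.T@t
    M=T_wt@f["T_tool_cam"];return M[:3,:3],M[:3,3]
def rpy(a):
    from scipy.spatial.transform import Rotation as Ro
    return Ro.from_euler("xyz",a).as_matrix()
def ray(f,p,c):
    d=np.linalg.inv(f["mtx"])@np.array([p[0],p[1],1.]);d=c[0]@d;return c[1],d/np.linalg.norm(d)
def onz(r,z): return r[0]+r[1]*(z-r[0][2])/r[1][2]
def tri(rs):
    A=sum(np.eye(3)-np.outer(d,d) for o,d in rs);b=sum((np.eye(3)-np.outer(d,d))@o for o,d in rs);x=np.linalg.solve(A,b)
    return x,[float(np.linalg.norm(np.cross(x-o,d))) for o,d in rs]
def mask(img,col,win):
    h=cv2.cvtColor(img,cv2.COLOR_RGB2HSV);H,S,V=cv2.split(h)
    if col=="red": m=((H<6)|(H>172))&(S>150)&(V>60)
    if col=="orange": m=(H>=8)&(H<17)&(S>170)&(V>120)
    if col=="black": m=(V<50)
    o=np.zeros(m.shape,np.uint8);x0,y0,x1,y1=win;o[y0:y1,x0:x1]=m[y0:y1,x0:x1]*255;return o
def blobs(m,amin=15):
    n,l,s,c=cv2.connectedComponentsWithStats(m);out=[]
    for i in range(1,n):
        if s[i,4]>=amin:
            pts=np.argwhere(l==i)[:,::-1].astype(np.float32);out.append((s[i,4],c[i].round(1),cv2.minAreaRect(pts)))
    return out
E
python3 - <<'E'
from h import *
import pickle
d=pickle.load(open("f0.pkl","rb"))
t=d["top"];s=d["scene"];ct=cam(t);cs=cam(s)
print(ct[1],cs[1])
for b in blobs(mask(t["img"],"red",(225,190,275,220))):print("top red",b)
for b in blobs(mask(s["img"],"red",(270,190,310,225))):print("sc red",b)
for b in blobs(mask(t["img"],"orange",(185,110,330,220))):
    print("top or",b[0],b[1],b[2])
b=max(blobs(mask(t["img"],"red",(225,190,275,220))),key=lambda b:b[0]);b2=max(blobs(mask(s["img"],"red",(270,190,310,225))),key=lambda b:b[0])
print(tri([ray(t,b[1],ct),ray(s,b2[1],cs)]))
for p in cv2.boxPoints(b[2]):print(onz(ray(t,p,ct),105).round(0))
for p in [(238,122),(317,131),(230,181),(308,190)]:print(p,onz(ray(t,p,ct),95).round(0))
E
```

```text
[ 417.90104839   -2.96753986 1036.36819069] [1108.63422689 -914.30546282  818.63265931]
top red (np.int32(187), array([248.3, 203.9]), ((248.3131866455078, 203.93214416503906), (33.1108283996582, 5.647810459136963), 7.431407928466797))
sc red (np.int32(95), array([291.9, 203.8]), ((292.2247009277344, 203.85955810546875), (5.087989807128906, 19.397960662841797), 57.9946174621582))
(array([542.95641793,  83.46543712,  99.71894264]), [0.4545063844120203, 0.4545063844120706])
[540. 124. 105.]
[554. 122. 105.]
[544.  42. 105.]
[530.  43. 105.]
(238, 122) [753. 112.  95.]
(317, 131) [730. -88.  95.]
(230, 181) [601. 130.  95.]
(308, 190) [578. -64.  95.]
```

```bash
cat >> h.py <<'E'
from scipy.spatial.transform import Rotation as Ro
def unit(yaw):
    U=Ro.from_euler("z",yaw).as_matrix();a=np.radians(35)
    u=U@[-np.sin(a),0,np.cos(a)];e=U@[np.cos(a),0,np.sin(a)];return U,u,e
def delta(target,Rt):
    s=sense();Rc=rpy(s["tcp_rot"])
    return np.r_[(np.array(target)-s["eef_pos"])/1e3, Ro.from_matrix(Rt@Rc.T).as_rotvec()].round(4)
def tool(yaw,th=0):
    U,u,e=unit(yaw);R=np.c_[U[:,1],e,-u];return Ro.from_rotvec(th*U[:,1]).as_matrix()@R
E
python3 - <<'E'
from h import *
yaw=-.12
U,u,e=unit(yaw);print(u,e)
t=np.array([543,83,100])+u*190
print(t,delta(t,tool(yaw)))
E
```

```text
[-0.56945164  0.0686641   0.81915204] [ 0.81326122 -0.0980625   0.57357644]
[434.80418853  96.04617924 255.63888841] [ 0.1825  0.6674  0.008  -0.3807 -0.514   1.0012]
```

Emit:
{"op": "send_rows", "data": {
  "moves": [
    [[0.009,0.033,0.006,-0.019,-0.0257,0.05,1],[0.009,0.033,0.006,-0.019,-0.0257,0.05,1],[0.009,0.033,0.006,-0.019,-0.0257,0.05,1],[0.009,0.033,0.006,-0.019,-0.0257,0.05,1],[0.009,0.033,0.006,-0.019,-0.0257,0.05,1],[0.009,0.033,0.006,-0.019,-0.0257,0.05,1],[0.009,0.033,0.006,-0.019,-0.0257,0.05,1],[0.009,0.033,0.006,-0.019,-0.0257,0.05,1],[0.009,0.033,0.006,-0.019,-0.0257,0.05,1],[0.009,0.033,0.006,-0.019,-0.0257,0.05,1]]
  ]
}}

```text
clock: 1.1
eef_pos: [342.3, -240.3, 308.3]
tcp_rot: [2.835, -0.082, 0.934]
contact_force: [0.2, -0.2, -0.4]
opening: 1.001
grasp_force: 0.0
```

Emit:
{"op": "send_rows", "data": {
  "moves": [
    [[0.009,0.033,-0.005,-0.019,-0.0257,0.05,1],[0.009,0.033,-0.005,-0.019,-0.0257,0.05,1],[0.009,0.033,-0.005,-0.019,-0.0257,0.05,1],[0.009,0.033,-0.005,-0.019,-0.0257,0.05,1],[0.009,0.033,-0.005,-0.019,-0.0257,0.05,1],[0.009,0.033,-0.005,-0.019,-0.0257,0.05,1],[0.009,0.033,-0.005,-0.019,-0.0257,0.05,1],[0.009,0.033,-0.005,-0.019,-0.0257,0.05,1],[0.009,0.033,-0.005,-0.019,-0.0257,0.05,1],[0,0,0,0,0,0,1]]
  ]
}}

```text
clock: 2.1
eef_pos: [423.4, 58.8, 262.6]
tcp_rot: [2.558, -0.016, 1.407]
contact_force: [0.6, 0.3, -0.1]
opening: 0.996
grasp_force: 0.0
```

```bash
cat >> h.py <<'E'
def wshot(name):
    import pickle
    s=sense();f=grab_frame("wrist");T=np.eye(4);T[:3,:3]=rpy(s["tcp_rot"]);T[:3,3]=s["eef_pos"];f["T"]=T
    cv2.imwrite(f"pics/{name}.png",f["img"][:,:,::-1]);pickle.dump(f,open(name+".pkl","wb"));return f
E
python3 - <<'E'
from h import *
yaw=-.12
U,u,e=unit(yaw);t=np.array([543,83,100])+u*190
print(sense()["eef_pos"],sense()["clock"],delta(t,tool(yaw)))
f=wshot("w1");print(f["T_tool_cam"],f["mtx"])
E
```

```text
[423.40868037  58.82306661 262.56869713] 2.1 [ 0.0114  0.0372 -0.0069 -0.0195 -0.0246  0.044 ]
[[ 4.44618529e-04 -9.55461780e-01 -2.95114535e-01  7.60390105e+01]
 [ 9.99999123e-01  7.92947335e-04 -1.06064831e-03 -7.13984543e-01]
 [ 1.24741921e-03 -2.95113804e-01  9.55461295e-01 -1.24393159e+02]
 [ 0.00000000e+00  0.00000000e+00  0.00000000e+00  1.00000000e+00]] [[364.98441586   0.         278.49916407]
 [  0.         364.98441586 213.77053769]
 [  0.           0.           1.        ]]
```

View pics/w1.png

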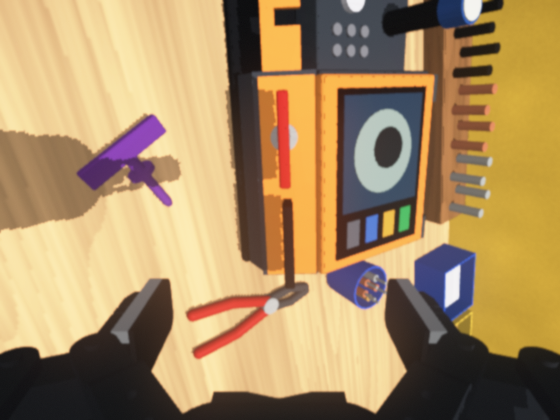

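The wrist view shows the red handle around (284,140), rows 91–187, the pull bar around (288,243), the bracket with its notch around (288,17) and the lid corners. I'll take a second place further along +y.

Emit:
{"op": "send_rows", "data": {
  "moves": [
    [[0.005,0.035,-0.004,-0.01,-0.012,0.022,1],[0.006,0.035,-0.003,-0.0095,-0.0126,0.022,1],[0,0.02,0.01,0,0,0,1],[0,0,0,0,0,0,1],[0,0,0,0,0,0,1]]
  ]
}}

```text
clock: 2.65
eef_pos: [434.3, 144.3, 266.1]
tcp_rot: [2.531, 0.0, 1.443]
contact_force: [-0.5, -1.3, -0.1]
opening: 1.001
grasp_force: 0.0
```

```bash
python3 - <<'E'
from h import *
f=wshot("w2");print(sense()["eef_pos"])
E
```

```text
[434.11647001 143.78005267 265.89725731]
```

View pics/w2.png

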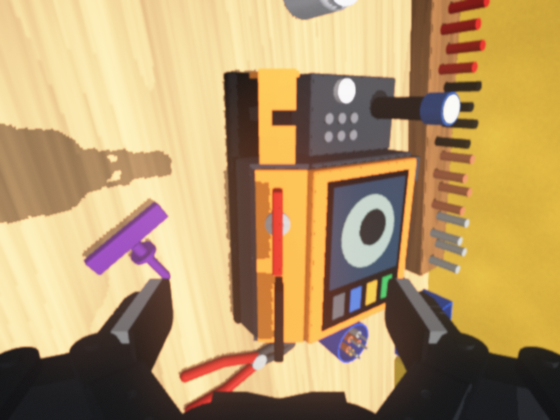

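The second view shows the handle around (278,233), the bar around (279,318), and the bracket spanning columns 258–297 and rows 70–163 with the notch slot around (285,117). Now I'll triangulate.

```bash
python3 - <<'E'
from h import *
import pickle
W={n:pickle.load(open(n+".pkl","rb")) for n in("w1","w2")}
C={n:cam(W[n],W[n]["T"]) for n in W}
wins={"w1":dict(red=(265,80,300,195),black=(280,197,298,286)),"w2":dict(red=(262,180,295,278),black=(272,277,287,362))}
P={}
for n in W:
    print(n,C[n][1].round(0))
    for c in("red","black"):
        m=mask(W[n]["img"],c,wins[n][c]);ys,xs=np.nonzero(m)
        rows=np.unique(ys)
        print(c,[(int(r),int(xs[ys==r].min()),int(xs[ys==r].max())) for r in rows[::max(1,len(rows)//9)]],rows[-1])
        # fit centreline column vs row, end row
        k=np.polyfit(rows,[xs[ys==r].mean() for r in rows],1)
        for tag,r in(("up",rows[0]),("lo",rows[-1]+1)):P[n,c,tag]=(np.polyval(k,r),float(r)); 
    m=mask(W[n]["img"],"orange",(230,60,430,350) if n=="w2" else (230,0,430,280))
    for b in blobs(m,300):print("or",b[0],b[1],cv2.boxPoints(b[2]).round(0).tolist())
for c in("red","black"):
    for tag in("up","lo"):print(c,tag,P["w1",c,tag],P["w2",c,tag],tri([ray(W[n],P[n,c,tag],C[n]) for n in W]))
g=W["w2"]["img"];print("notch rows at col 285:",g[100:136,285].tolist());print("cols row117",g[117,250:305].tolist())
E
```

```text
w1 [367. 144. 367.]
red [(91, 278, 286), (101, 277, 287), (111, 278, 287), (121, 278, 287), (131, 278, 287), (141, 278, 288), (151, 279, 288), (161, 280, 288), (171, 280, 288), (181, 280, 289)] 187Traceback (most recent call last):
  File "<stdin>", line 12, in <module>
IndexError: index -1 is out of bounds for axis 0 with size 0
```

```bash
sed -i 's/m=(V<50)/m=(V<90)/' h.py; cat > m.py <<'E'
from h import *
import pickle
W={n:pickle.load(open(n+".pkl","rb")) for n in("w1","w2")}
C={n:cam(W[n],W[n]["T"]) for n in W}
wins={"w1":dict(red=(265,80,300,195),black=(280,197,298,290)),"w2":dict(red=(262,180,295,278),black=(272,277,287,364))}
P={}
for n in W:
    for c in("red","black"):
        m=mask(W[n]["img"],c,wins[n][c]);ys,xs=np.nonzero(m)
        rows=np.unique(ys)
        print(n,c,[(int(r),int(xs[ys==r].min()),int(xs[ys==r].max())) for r in rows[::max(1,len(rows)//6)]],rows[-1])
        k=np.polyfit(rows,[xs[ys==r].mean() for r in rows],1)
        for tag,r in(("up",rows[0]),("lo",rows[-1]+1)):P[n,c,tag]=(np.polyval(k,r),float(r)); 
    m=mask(W[n]["img"],"orange",(230,60,430,350) if n=="w2" else (230,0,430,280))
    for b in blobs(m,300):print("or",b[0],b[1],cv2.boxPoints(b[2]).round(0).tolist())
for c in("red","black"):
    for tag in("up","lo"):print(c,tag,np.round(P["w1",c,tag],1),np.round(P["w2",c,tag],1),tri([ray(W[n],P[n,c,tag],C[n]) for n in W]))
g=W["w2"]["img"].max(2)
print("col285",g[100:136,285].tolist());print("row117",g[117,250:305].tolist())
E
python3 m.py; python3 -c "
import cv2
a=cv2.imread('pics/w2.png')[60:360,220:420];cv2.imwrite('pics/w2c.png',cv2.resize(a,(400,600),interpolation=cv2.INTER_CUBIC))"
```

```text
w1 red [(91, 278, 286), (107, 278, 287), (123, 278, 287), (139, 278, 288), (155, 279, 288), (171, 280, 288), (187, 282, 287)] 187
w1 black [(201, 285, 289), (215, 284, 290), (229, 285, 290), (243, 285, 291), (257, 286, 291), (271, 286, 292), (285, 286, 293)] 287
or 1928 [324.1 162.1] [[314.0, 272.0], [314.0, 74.0], [429.0, 74.0], [429.0, 272.0]]
or 3144 [273.5 183.4] [[257.0, 78.0], [288.0, 77.0], [297.0, 272.0], [267.0, 273.0]]
or 999 [375.5 164.9] [[333.0, 261.0], [336.0, 84.0], [427.0, 85.0], [424.0, 262.0]]
w2 red [(190, 274, 280), (204, 273, 281), (218, 273, 281), (232, 273, 281), (246, 273, 281), (260, 273, 281), (274, 274, 280)] 274
w2 black [(345, 276, 276), (348, 275, 276), (350, 276, 277), (352, 275, 277), (354, 275, 279), (356, 275, 279), (358, 275, 280)] 359
or 4004 [285.2 252.4] [[255.0, 161.0], [413.0, 158.0], [416.0, 339.0], [258.0, 342.0]]
or 664 [356.6 242.1] [[321.0, 331.0], [327.0, 166.0], [409.0, 169.0], [403.0, 334.0]]
red up [281.5  91. ] [277.1 190. ] (array([550.00702052, 125.94004423,  94.19410137]), [0.06695668716171205, 0.0669566871615798])
red lo [284.8 188. ] [276.9 275. ] (array([533.8399975 ,  44.65665109, 102.32624015]), [0.09578551111956844, 0.09578551111965306])
black up [286.7 201. ] [275.9 345. ] (array([457.00364751,  82.80002466, 221.44974888]), [1.681114394453432, 1.6811143944534335])
black lo [289.4 288. ] [277.7 360. ] (array([524.82603777, -59.10774124,  97.73742939]), [0.24908753053455232, 0.24908753053451002])
col285 [254, 254, 254, 254, 254, 254, 254, 253, 252, 242, 189, 112, 76, 72, 72, 73, 73, 73, 74, 73, 74, 74, 76, 80, 118, 197, 245, 252, 253, 253, 253, 253, 253, 253, 253, 253]
row117 [65, 68, 69, 68, 68, 69, 72, 105, 196, 248, 253, 253, 253, 253, 253, 253, 253, 253, 253, 253, 251, 234, 158, 88, 73, 73, 73, 72, 72, 73, 73, 73, 74, 73, 73, 73, 72, 73, 72, 72, 72, 73, 75, 75, 75, 75, 75, 75, 76, 75, 74, 74, 74, 74, 74]
```

View pics/w2c.png

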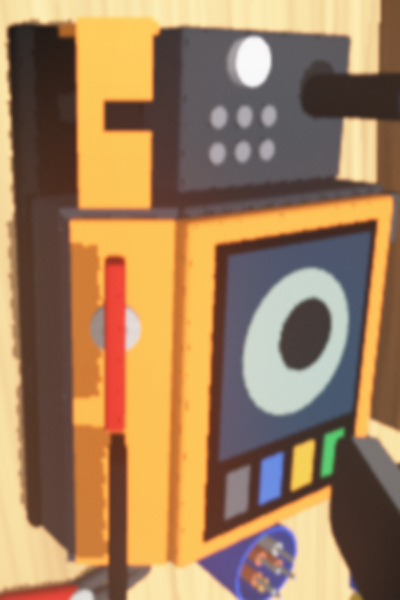

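The crop shows the handle edges clean, with the notch slot closed at column ~272 and centred on row 117.5. Next I'll compute the unit pose from both views.

```bash
python3 - <<'E'
import io,contextlib
with contextlib.redirect_stdout(io.StringIO()):
    exec(open("m.py").read())
q={}
for n in W:
    for c in("red","black"):
        for t in("up","lo"):
            if n=="w2" and c=="black":continue
            q[n,c,t]=onz(ray(W[n],P[n,c,t],C[n]),106.5);print(n,c,t,q[n,c,t].round(1))
def ang(a,b):d=a-b;return np.arctan2(-d[0],d[1])
print("yaw handle",ang(q["w1","red","up"],q["w1","red","lo"]),ang(q["w2","red","up"],q["w2","red","lo"]),"handle-bar",ang(q["w1","red","lo"],q["w1","black","lo"]))
yaw=ang(q["w1","red","lo"],q["w1","black","lo"])
for n in W:print("lo span ok",np.linalg.norm(q["w1","red","lo"]-q["w1","black","lo"]))
for yaw in(-.105,-.115,-.12):
    U=unit(yaw)[0];print(yaw)
    for k,l in((("w1","red","lo"),(-106.5,-42,106.5)),(("w2","red","lo"),(-106.5,-42,106.5)),(("w1","black","lo"),(-107,-142,106.5))):
        print(k,(q[k]-U@np.array(l)).round(1))
    print("notch",(onz(ray(W["w2"],(272.2,117.5),C["w2"]),63.5)-U@np.array([-85.7,105,63.5])).round(1))
t=pickle.load(open("f0.pkl","rb"))["top"]
h=onz(ray(t,(248.3,203.9),cam(t)),104);print("top handle",h.round(1))
E
```

```text
w1 red up [541.7 126.7 106.5]
w1 red lo [531.3  46.2 106.5]
w1 black up [531.3  33.9 106.5]
w1 black lo [520.  -52.6 106.5]
w2 red up [542.1 130.6 106.5]
w2 red lo [531.2  47.6 106.5]
yaw handle -0.12801229172417022 -0.13074163793789573 handle-bar -0.1143010472587064
lo span ok 99.468998855777
lo span ok 99.468998855777
-0.105
('w1', 'red', 'lo') [641.6  76.8   0. ]
('w2', 'red', 'lo') [641.5  78.2   0. ]
('w1', 'black', 'lo') [641.3  77.4   0. ]
notch [647.9  74.1   0. ]
-0.115
('w1', 'red', 'lo') [641.9  75.7   0. ]
('w2', 'red', 'lo') [641.8  77.1   0. ]
('w1', 'black', 'lo') [642.6  76.2   0. ]
notch [646.8  73.4   0. ]
-0.12
('w1', 'red', 'lo') [642.1  75.1   0. ]
('w2', 'red', 'lo') [642.   76.5   0. ]
('w1', 'black', 'lo') [643.2  75.5   0. ]
notch [646.2  73.    0. ]
top handle [542.   82.8 104. ]
```

```bash
python3 - <<'E'
from h import *
yaw=-.117;U,u,e=unit(yaw);h=np.array([543.3,86,98.])
print(u,e,U[:,1],delta(h+u*80,tool(yaw)),(U@[3.9,105,-8.3]).round(1))
E
```

```text
[-0.56965507  0.06695544  0.81915204] [ 0.81355175 -0.09562228  0.57357644] [0.11673325 0.9931633  0.        ] [ 0.0636 -0.0524 -0.1024  0.0003 -0.0009  0.0117] [ 16.1 103.8  -8.3]
```

Emit:
{"op": "send_rows", "data": {
  "moves": [
    [[0.0159,-0.0131,-0.0256,0,0,0.003,1],[0.0159,-0.0131,-0.0256,0,0,0.003,1],[0.0159,-0.0131,-0.0256,0,0,0.003,1],[0.0159,-0.0131,-0.0256,0,0,0.003,1],[0,0,0,0,0,0,1],[0,0,0,0,0,0,1]]
  ]
}}

```text
clock: 3.3
eef_pos: [497.3, 90.9, 163.3]
tcp_rot: [2.533, 0.001, 1.452]
contact_force: [-0.1, -0.1, -0.3]
opening: 1.001
grasp_force: 0.0
```

```bash
python3 - <<'E'
from h import *
f=wshot("w3");s=sense();R=rpy(s["tcp_rot"]);C=cam(f,f["T"])
yaw=-.117;U,u,e=unit(yaw)
print(s["eef_pos"],delta(np.array([543.3,86,98.])+u*80,tool(yaw)))
m=mask(f["img"],"red",(150,0,420,330))
for b in blobs(m,100):
    print(b)
    for p in cv2.boxPoints(b[2]):
        w=onz(ray(f,p,C),104);print(p,w.round(1),"tool",(R.T@(w-s["eef_pos"])).round(1))
E
```

```text
[497.65310914  91.75200336 164.18016947] [ 0.0001 -0.0004 -0.0006 -0.0006 -0.0004  0.0011]
(np.int32(2102), array([279.9, 230.9]), ((280.0, 233.0), (138.0, 16.0), 90.0))
[272. 164.] [538.3 130.3 104. ] tool [43.  -5.2 69.8]
[288. 164.] [548.6 128.1 104. ] tool [42.   3.5 75.9]
[288. 302.] [539.3  42.5 104. ] tool [-44.    4.2  76.3]
[272. 302.] [528.   47.9 104. ] tool [-40.   -5.6  69.5]
```

View pics/w3.png

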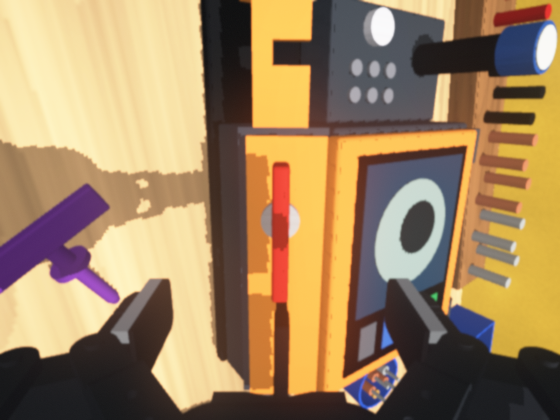

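The handle is centred between the open fingers at (280,233), so I descend along -u.

Emit:
{"op": "send_rows", "data": {
  "moves": [
    [[0.0094,-0.0011,-0.0136,0,0,0,1],[0.0094,-0.0011,-0.0136,0,0,0,1],[0.0094,-0.0011,-0.0136,0,0,0,1],[0.0094,-0.0011,-0.0136,0,0,0,1],[0.006,-0.0008,-0.0086,0,0,0,1],[0.0032,-0.0003,-0.0046,0,0,0,1],[0,0,0,0,0,0,1],[0,0,0,0,0,0,1]]
  ]
}}

```text
clock: 4.15
eef_pos: [549.9, 90.2, 121.2]
tcp_rot: [2.572, 0.004, 1.453]
contact_force: [0.5, -0.8, -0.1]
opening: 1.001
grasp_force: 0.0
```

Emit:
{"op": "send_rows", "data": {
  "moves": [
    [[0,0,0,0,0,0,-1],[0,0,0,0,0,0,-1],[0,0,0,0,0,0,-1],[0,0,0,0,0,0,-1],[0,0,0,0,0,0,-1],[0,0,0,0,0,0,-1],[0,0,0,0,0,0,-1],[0,0,0,0,0,0,-1]]
  ],
  "grip_force": 40
}}

```text
clock: 4.95
eef_pos: [542.2, 90.3, 116.4]
tcp_rot: [2.583, 0.004, 1.454]
contact_force: [-36.0, 10.2, 6.1]
opening: 0.103
grasp_force: 40.2
```

```bash
python3 - <<'E'
from h import *
s=sense();print({k:np.round(s[k],3) for k in("clock","eef_pos","tcp_rot","contact_force","opening","grasp_force")})
print(delta(np.array([543.3,86,98.])-2*unit(-.117)[1],tool(-.117)))
E
```

```text
{'clock': np.float64(4.95), 'eef_pos': array([542.227,  90.294, 116.357]), 'tcp_rot': array([2.583, 0.004, 1.454]), 'contact_force': array([-35.978,  10.215,   6.135]), 'opening': np.float64(0.103), 'grasp_force': np.float64(40.199)}
[ 0.0022 -0.0044 -0.02   -0.0024 -0.0528 -0.0005]
```

```bash
python3 -c "
from h import *
s=sense();print(s['qpos'].round(3),s['joint_efforts'].round(1))"
```

```text
[ 0.288  0.294  2.266 -1.292  0.221  1.632] [ -8.8 -45.3 -41.7  -3.    2.8  -0.2]
```

Emit:
{"op": "send_rows", "data": {
  "moves": [
    [[0,0,0,0,0,0,1],[0,0,0,0,0,0,1],[0,0,0,0,0,0,1],[0,0,0,0,0,0,1],[-0.0114,0.0013,0.0164,0,0,0,1],[-0.0114,0.0013,0.0164,0,0,0,1],[-0.0114,0.0013,0.0164,0,0,0,1],[-0.0114,0.0013,0.0164,0,0,0,1],[0,0,0,0,0,0,1]]
  ]
}}

```text
clock: 5.85
eef_pos: [504.9, 95.7, 188.8]
tcp_rot: [2.569, 0.002, 1.453]
contact_force: [0.4, 0.2, 0.3]
opening: 1.003
grasp_force: 0.0
```

```bash
cat >> h.py <<'E'
LO=np.array([-2.63,-.92,.06,-1.3,0,-3.02]);HI=np.array([2.63,2.1,2.66,4.44,2.69,3.02])
def fk(q,p):
    a1,d1,a2,a3,d4,L,off=p;R=lambda ax,a:Ro.from_euler(ax,a).as_matrix()
    A=R("z",q[0]);B=A@R("y",q[1]);F=B@R("y",q[2]);T=F@R("z",q[3])@R("y",q[4])@R("z",q[5])
    w=A@[a1,0,d1]+B@[0,0,a2]+F@[a3,0,d4]
    return w+T@[0,0,L],T@R("z",off)
E
python3 - <<'E'
from h import *
from scipy.optimize import least_squares
s=sense();print(s["clock"],s["eef_pos"],s["tcp_rot"],s["qpos"].round(4))
D=[([-1.15739978,.353656093,1.63415233,-3.5e-5,1.15517264,-.00239],[252.257,-571.335,247.549],[-3.1402,0,.4158]),
([.288,.294,2.266,-1.292,.221,1.632],[542.227,90.294,116.357],[2.583,.004,1.454]),
(s["qpos"],s["eef_pos"],s["tcp_rot"])]
for off in(np.pi/2,-np.pi/2):
    def r(p):return np.concatenate([np.r_[fk(q,[*p,off])[0]-x,300*(fk(q,[*p,off])[1]-rpy(o)).ravel()] for q,x,o in D])
    b=None
    for x0 in([100,400,400,50,400,250],[0,300,450,0,450,250],[200,500,600,-100,600,200],[150,450,500,20,600,300]):
        o=least_squares(r,x0)
        if b is None or o.cost<b.cost:b=o
    print(off,b.cost,b.x.round(1),np.round(b.fun,1).tolist())
E
```

```text
5.85 [504.89168512  95.7027895  188.80906168] [2.56891724e+00 2.12120331e-03 1.45277822e+00] [ 0.3369  0.0883  2.2892 -0.8046  0.3391  1.1643]
1.5707963267948966 1.2813738158171102 [  4.7 287.7 564.2  56.1 489.5 319.8] [-1.4, -0.6, 0.1, -0.0, 0.0, -0.0, 0.0, 0.0, -0.0, -0.0, 0.0, -0.0, 0.0, 0.1, 0.1, -0.2, 0.1, -0.2, 0.0, 0.0, 0.3, 0.2, -0.2, -0.1, -0.0, -0.1, -0.2, 0.0, 0.0, -0.0, 0.0, -0.0, -0.0, -0.0, -0.0, 0.0]
-1.5707963267948966 1080001.147774561 [  4.7 287.7 564.2  56.1 489.5 319.8] [-1.4, -0.6, 0.1, -548.9, -242.4, -0.0, -242.4, 548.9, -0.0, 0.0, 0.8, -0.0, 0.0, 0.1, 0.1, -69.7, -505.6, -0.2, -595.9, 58.0, 0.3, 2.2, -317.8, -0.1, -0.0, -0.1, -0.2, -70.6, -500.8, -0.0, -595.8, 58.7, -0.0, 1.3, -325.1, 0.0]
```

```bash
cat >> h.py <<'E'
from scipy.optimize import least_squares
PAR=[4.7,287.7,564.2,56.1,489.5,319.8,np.pi/2]
def ik(x,R,q0,lo=LO+.05,hi=HI-.05):
    def r(q):
        p,T=fk(q,PAR);return np.r_[p-x,300*(T-R).ravel()]
    o=least_squares(r,np.clip(q0,lo+1e-3,hi-1e-3),bounds=(lo,hi));return o.x,o.cost
def lean(yaw,phi,th=0,flip=0):
    U,u,e=unit(yaw);R=Ro.from_rotvec(phi*e).as_matrix()@tool(yaw)
    R=Ro.from_rotvec(th*U[:,1]).as_matrix()@R
    return R@np.diag([-1,-1,1]) if flip else R
E
cat > plan.py <<'E'
from h import *
yaw=-.117;U,u,e=unit(yaw);H=np.array([543.3,86,98.]);N=H+U@[3.9,105,-8.3]
B=H-100*U[:,1];hg=B-U@[-205.8,-55,8.1]+U@[0,-55,0]  # axis point at bar's y
def bar(t):return hg+Ro.from_rotvec(t*U[:,1]).as_matrix()@(B-hg)
if __name__=="__main__":
  for fl in(0,1):
    for ph in(-40,-30,-20,-10,0,10,20,30,40):
        out=[]
        for tasks in([(H,0),(H+60*u,0),(N+60*u,0),(N,0)],[(bar(t),t) for t in np.radians([0,15,30,50])]):
            best=None
            for q4 in(0,1.5,3,4.2):
              for q6 in(-2,0,2):
                q=np.array([.15,.3,2.2,q4,.4,q6]);tot=0;L=[]
                for x,t in tasks:
                    q,c=ik(x,lean(yaw,np.radians(ph),t,fl),q);tot+=c;L.append(q)
                m=sum(np.abs(np.diff(L,axis=0)).max(1))
                if best is None or (tot>1,m)<(best[0]>1,best[1]):best=(tot,m,L)
            out.append((round(best[0],1),round(best[1],2),[l[3:].round(1).tolist() for l in best[2]]))
        print(fl,ph,*out)
E
time python3 plan.py
```

```text
0 -40 (np.float64(0.0), np.float64(0.4), [[-1.1, 1.1, 1.8], [-1.0, 1.1, 1.7], [-0.9, 1.2, 1.7], [-1.0, 1.2, 1.7]]) (np.float64(0.6), np.float64(1.45), [[-1.2, 1.0, 1.8], [-0.9, 1.0, 1.3], [-0.7, 1.3, 0.8], [-0.6, 1.6, 0.4]])
0 -30 (np.float64(0.0), np.float64(0.4), [[-1.2, 0.9, 1.8], [-1.1, 0.9, 1.7], [-1.0, 1.0, 1.7], [-1.0, 1.0, 1.8]]) (np.float64(192571.1), np.float64(0.24), [[2.9, 0.1, -3.0], [2.9, 0.1, -3.0], [2.8, 0.1, -3.0], [2.7, 0.1, -3.0]])
0 -20 (np.float64(24576.1), np.float64(0.36), [[4.4, 0.6, 2.4], [4.4, 0.6, 2.4], [4.4, 0.6, 2.5], [4.4, 0.6, 2.5]]) (np.float64(145746.9), np.float64(0.14), [[3.0, 0.1, -3.0], [2.9, 0.1, -3.0], [2.9, 0.1, -3.0], [2.8, 0.1, -3.0]])
0 -10 (np.float64(9176.8), np.float64(0.4), [[4.4, 0.4, 2.3], [4.4, 0.4, 2.3], [4.4, 0.5, 2.5], [4.4, 0.5, 2.5]]) (np.float64(114733.7), np.float64(0.11), [[3.0, 0.1, -3.0], [3.0, 0.1, -3.0], [3.0, 0.1, -3.0], [2.9, 0.1, -3.0]])
0 0 (np.float64(1709.4), np.float64(0.45), [[4.4, 0.2, 2.3], [4.4, 0.2, 2.2], [4.4, 0.3, 2.4], [4.4, 0.3, 2.4]]) (np.float64(96080.3), np.float64(0.85), [[3.6, 0.2, 2.8], [4.4, 0.1, 2.0
[... 2342 characters left out ...]
20 (np.float64(0.0), np.float64(1.18), [[2.2, 0.4, 1.0], [1.9, 0.3, 1.3], [2.5, 0.2, 0.9], [2.7, 0.3, 0.7]]) (np.float64(28202.9), np.float64(1.42), [[-0.0, 0.1, -3.0], [0.1, 0.4, -3.0], [0.2, 0.9, -3.0], [0.3, 1.5, -3.0]])
1 30 (np.float64(0.0), np.float64(0.76), [[1.9, 0.6, 1.1], [1.7, 0.6, 1.3], [2.1, 0.4, 1.2], [2.3, 0.5, 1.0]]) (np.float64(0.0), np.float64(1.78), [[1.6, 0.7, 1.2], [1.0, 0.8, 2.1], [0.6, 1.0, 2.6], [0.5, 1.5, 2.9]])
1 40 (np.float64(0.0), np.float64(0.62), [[1.7, 0.8, 1.2], [1.6, 0.8, 1.3], [1.9, 0.7, 1.2], [2.0, 0.7, 1.1]]) (np.float64(0.0), np.float64(1.59), [[1.5, 0.9, 1.2], [1.0, 0.9, 1.9], [0.8, 1.1, 2.4], [0.6, 1.5, 2.8]])
real	0m41.633s
user	0m42.023s
sys	0m0.183s
```

```bash
cat >> h.py <<'E'
LIM=np.array([2.22,2.22,2.79,3.14,3.14,3.14])*.07
def seg(q,x1,R1,n,verbose=1):
    x0,R0=fk(q,PAR);rv=Ro.from_matrix(R1@R0.T).as_rotvec();w=0;bad=0;L=[]
    for i in range(1,n+1):
        qn,c=ik(x0+(np.array(x1)-x0)*i/n,Ro.from_rotvec(rv*i/n).as_matrix()@R0,q);w=max(w,(np.abs(qn-q)/LIM).max());bad=max(bad,c);q=qn
    if verbose:print("n",n,"row",np.r_[(np.array(x1)-x0)/n/1e3,rv/n].round(4).tolist(),"maxrate",round(w,2),"cost",round(bad,2),"q",q.round(2))
    return q
E
python3 - <<'E'
from plan import *
q=sense()["qpos"];l=np.radians(30);G=H+2*u
q=seg(q,G+150*u+[0,0,40],lean(yaw,0,np.radians(30)),7)
q=seg(q,G+100*u+[0,0,30],lean(yaw,l,np.radians(30)),6)
q=seg(q,G-80*lean(yaw,l)[:,2],lean(yaw,l),8)
qa=q=seg(q,G,lean(yaw,l),8)
print("lift");q=seg(q,G+65*u,lean(yaw,l),8)
q=seg(q,G+65*u+U@[3.9,105,-8.3]+4*e,lean(yaw,l),10)
q=seg(q,G+U@[3.9,105,-8.3]+4*e,lean(yaw,l),8)
E
```

```text
n 7 row [-0.0069, 0.0001, 0.0105, 0.0084, 0.0688, 0.0001] maxrate 1.3 cost 0.0 q [ 0.23  0.04  2.   -0.03  1.02  0.36]
n 6 row [0.0047, -0.0006, -0.0085, 0.0863, -0.0101, 0.0076] maxrate 0.67 cost 0.0 q [-0.14  0.18  2.08  0.68  0.93 -0.48]
n 8 row [0.0016, -0.0052, -0.0069, -0.0076, -0.065, -0.0] maxrate 1.03 cost 0.0 q [-0.27  0.24  2.38  1.58  0.61 -1.74]
n 8 row [0.0055, 0.0044, -0.0071, 0.0, -0.0, 0.0] maxrate 0.2 cost 0.0 q [-0.15  0.43  2.33  1.91  0.58 -2.  ]
lift
n 8 row [-0.0046, 0.0005, 0.0067, -0.0, -0.0, 0.0] maxrate 0.15 cost 0.0 q [-0.15  0.25  2.39  1.71  0.55 -1.77]
n 10 row [0.0019, 0.0103, -0.0006, 0.0, 0.0, -0.0] maxrate 0.2 cost 0.0 q [ 0.15  0.29  2.35  2.07  0.41 -1.87]
n 8 row [0.0046, -0.0005, -0.0067, -0.0, 0.0, 0.0] maxrate 0.15 cost 0.0 q [ 0.13  0.46  2.29  2.24  0.48 -2.08]
```

Emit:
{"op": "send_rows", "data": {
  "moves": [
    [[-0.0048,0,0.0074,0.0059,0.0482,0,1],[-0.0048,0,0.0074,0.0059,0.0482,0,1],[-0.0048,0,0.0074,0.0059,0.0482,0,1],[-0.0048,0,0.0074,0.0059,0.0482,0,1],[-0.0048,0,0.0074,0.0059,0.0482,0,1],[-0.0048,0,0.0074,0.0059,0.0482,0,1],[-0.0048,0,0.0074,0.0059,0.0482,0,1],[-0.0048,0,0.0074,0.0059,0.0482,0,1],[-0.0048,0,0.0074,0.0059,0.0482,0,1],[-0.0048,0,0.0074,0.0059,0.0482,0,1]]
  ]
}}

```text
clock: 6.85
eef_pos: [457.1, 94.6, 260.6]
tcp_rot: [3.059, 0.003, 1.453]
contact_force: [0.5, -0.2, 0.4]
opening: 0.998
grasp_force: 0.0
```

Emit:
{"op": "send_rows", "data": {
  "moves": [
    [[0.0047,-0.0006,-0.0085,0.0863,-0.0101,0.0076,1],[0.0047,-0.0006,-0.0085,0.0863,-0.0101,0.0076,1],[0.0047,-0.0006,-0.0085,0.0863,-0.0101,0.0076,1],[0.0047,-0.0006,-0.0085,0.0863,-0.0101,0.0076,1],[0.0047,-0.0006,-0.0085,0.0863,-0.0101,0.0076,1],[0.0047,-0.0006,-0.0085,0.0863,-0.0101,0.0076,1],[0,0,0,0,0,0,1],[0,0,0,0,0,0,1]]
  ]
}}

```text
clock: 7.65
eef_pos: [484.7, 90.7, 208.7]
tcp_rot: [3.048, -0.517, 1.5]
contact_force: [-0.8, 0.0, 0.2]
opening: 0.997
grasp_force: 0.0
```

```bash
python3 - <<'E'
from plan import *
q=sense()["qpos"];l=np.radians(30);G=H+2*u
print(q.round(2),sense()["eef_pos"])
q=seg(q,G-80*lean(yaw,l)[:,2],lean(yaw,l),10)
E
```

```text
[-0.15  0.19  2.08  0.67  0.93 -0.48] [484.66723985  90.66220061 208.67520979]
n 10 row [0.0013, -0.0035, -0.0052, -0.0057, -0.0526, 0.0002] maxrate 0.83 cost 0.0 q [-0.27  0.24  2.38  1.58  0.61 -1.74]
```

Emit:
{"op": "send_rows", "data": {
  "moves": [
    [[0.0013,-0.0035,-0.0052,-0.0057,-0.0526,0.0002,1],[0.0013,-0.0035,-0.0052,-0.0057,-0.0526,0.0002,1],[0.0013,-0.0035,-0.0052,-0.0057,-0.0526,0.0002,1],[0.0013,-0.0035,-0.0052,-0.0057,-0.0526,0.0002,1],[0.0013,-0.0035,-0.0052,-0.0057,-0.0526,0.0002,1],[0.0013,-0.0035,-0.0052,-0.0057,-0.0526,0.0002,1],[0.0013,-0.0035,-0.0052,-0.0057,-0.0526,0.0002,1],[0.0013,-0.0035,-0.0052,-0.0057,-0.0526,0.0002,1],[0.0013,-0.0035,-0.0052,-0.0057,-0.0526,0.0002,1],[0.0013,-0.0035,-0.0052,-0.0057,-0.0526,0.0002,1]]
  ]
}}

```text
clock: 8.65
eef_pos: [498.1, 57.5, 158.4]
tcp_rot: [2.456, -0.42, 1.782]
contact_force: [1.3, 0.2, 0.1]
opening: 1.002
grasp_force: 0.0
```

Emit:
{"op": "send_rows", "data": {
  "moves": [
    [[0,0,0,0,0,0,1],[0,0,0,0,0,0,1]]
  ]
}}

```text
clock: 8.85
eef_pos: [497.8, 57.5, 158.0]
tcp_rot: [2.461, -0.424, 1.779]
contact_force: [-0.8, -1.0, 0.3]
opening: 1.001
grasp_force: 0.0
```

```bash
python3 - <<'E'
from plan import *
q=sense()["qpos"];l=np.radians(30);G=H+2*u
print(q.round(2),sense()["eef_pos"],delta(G-80*lean(yaw,l)[:,2],lean(yaw,l)))
q=seg(q,G,lean(yaw,l),8)
f=wshot("w4");C=cam(f,f["T"])
for b in blobs(mask(f["img"],"red",(0,0,560,330)),100):
    p=onz(ray(f,b[1],C),102);print(b,p.round(1),"unit-axes off H",(U.T@(p-H)).round(1))
for n in("w1","w2","w3"):pass
E
```

```text
[-0.27  0.24  2.38  1.58  0.61 -1.73] [497.79657303  57.51975027 158.00247521] [ 0.0002 -0.0065 -0.0016 -0.0019  0.0007 -0.0046]
n 8 row [0.0056, 0.0042, -0.0072, -0.0002, 0.0001, -0.0006] maxrate 0.2 cost 0.0 q [-0.15  0.43  2.33  1.91  0.58 -2.  ]
(np.int32(286), array([470. ,  94.1]), ((470.03802490234375, 94.086181640625), (7.400071144104004, 42.03240203857422), 66.19405364990234)) [814.  242.6 102. ] unit-axes off H [250.5 187.1   4. ]
(np.int32(318), array([467.2, 110.1]), ((467.2929992675781, 110.01207733154297), (8.006271362304688, 42.54203414916992), 67.01127624511719)) [800.8 221.4 102. ] unit-axes off H [239.9 164.5   4. ]
(np.int32(2091), array([278.7, 247.7]), ((278.5, 247.0), (140.0, 15.0), 90.0)) [539.3  84.5 102. ] unit-axes off H [-3.8 -2.   4. ]
```

View pics/w4.png

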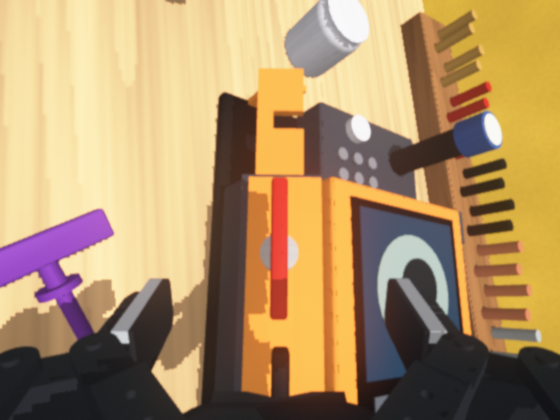

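The handle is well centred at (278,247) under the leaned gripper. I descend along the tool axis and grip.

Emit:
{"op": "send_rows", "data": {
  "moves": [
    [[0.0056,0.0042,-0.0072,0,0,-0.0006,1],[0.0056,0.0042,-0.0072,0,0,-0.0006,1],[0.0056,0.0042,-0.0072,0,0,-0.0006,1],[0.0056,0.0042,-0.0072,0,0,-0.0006,1],[0.0056,0.0042,-0.0072,0,0,-0.0006,1],[0.0056,0.0042,-0.0072,0,0,-0.0006,1],[0.0056,0.0042,-0.0072,0,0,-0.0006,1],[0.0056,0.0042,-0.0072,0,0,-0.0006,1],[0,0,0,0,0,0,1],[0,0,0,0,0,0,1]]
  ]
}}

```text
clock: 9.9
eef_pos: [542.9, 90.9, 100.6]
tcp_rot: [2.458, -0.423, 1.775]
contact_force: [-0.2, -0.5, 0.7]
opening: 1.001
grasp_force: 0.0
```

```bash
python3 - <<'E'
from plan import *
s=sense();l=np.radians(30);G=H+2*u
print(s["qpos"].round(2),s["eef_pos"],s["contact_force"],delta(G,lean(yaw,l)))
E
```

```text
[-0.15  0.43  2.33  1.91  0.58 -2.  ] [542.87193304  90.90084362 100.57774884] [-0.23539163 -0.52866866  0.66929466] [-0.0007 -0.0048 -0.0009 -0.0016  0.0028 -0.0002]
```

Emit:
{"op": "send_rows", "data": {
  "moves": [
    [[-0.0007,-0.004,-0.0005,0,0,0,1],[0,0,0,0,0,0,-1],[0,0,0,0,0,0,-1],[0,0,0,0,0,0,-1],[0,0,0,0,0,0,-1],[0,0,0,0,0,0,-1],[0,0,0,0,0,0,-1],[0,0,0,0,0,0,-1],[0,0,0,0,0,0,-1]]
  ],
  "grip_force": 60
}}

```text
clock: 10.8
eef_pos: [542.1, 86.4, 99.8]
tcp_rot: [2.458, -0.423, 1.774]
contact_force: [-1.2, -1.1, 3.8]
opening: 0.105
grasp_force: 59.4
```

Emit:
{"op": "send_rows", "data": {
  "moves": [
    [[-0.0023,0.0003,0.0033,0,0,0,-1],[-0.0046,0.0005,0.0066,0,0,0,-1],[-0.0046,0.0005,0.0066,0,0,0,-1],[-0.0046,0.0005,0.0066,0,0,0,-1],[-0.0046,0.0005,0.0066,0,0,0,-1],[-0.0046,0.0005,0.0066,0,0,0,-1],[-0.0046,0.0005,0.0066,0,0,0,-1],[-0.0046,0.0005,0.0066,0,0,0,-1],[-0.0046,0.0005,0.0066,0,0,0,-1],[0,0,0,0,0,0,-1]]
  ]
}}

```text
clock: 11.8
eef_pos: [501.8, 90.9, 156.3]
tcp_rot: [2.458, -0.422, 1.775]
contact_force: [-0.4, -0.7, 0.1]
opening: 0.106
grasp_force: 58.8
```

```bash
python3 - <<'E'
from plan import *
s=sense();l=np.radians(30)
G0=np.array([542.1,86.4,99.8])
print(s["contact_force"],delta(G0+68*u,lean(yaw,l)),delta(G0+68*u+U@[3.9,105,-8.3]+3.5*e,lean(yaw,l)))
f=wshot("w5")
E
```

```text
[-0.4401564  -0.73267094  0.1049047 ] [ 0.0016  0.0001 -0.0008 -0.0007  0.0031  0.0004] [ 0.0206  0.1036 -0.007  -0.0007  0.0031  0.0004]
```

View pics/w5.png

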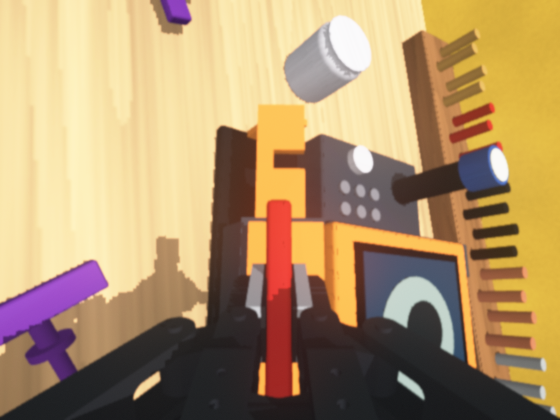

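The pin is out and held straight (handle column ~279), with the notch ahead at (285,160). I move across to it.

Emit:
{"op": "send_rows", "data": {
  "moves": [
    [[0.0021,0.0104,-0.0007,0,0.0003,0,-1],[0.0021,0.0104,-0.0007,0,0.0003,0,-1],[0.0021,0.0104,-0.0007,0,0.0003,0,-1],[0.0021,0.0104,-0.0007,0,0.0003,0,-1],[0.0021,0.0104,-0.0007,0,0.0003,0,-1],[0.0021,0.0104,-0.0007,0,0.0003,0,-1],[0.0021,0.0104,-0.0007,0,0.0003,0,-1],[0.0021,0.0104,-0.0007,0,0.0003,0,-1],[0.0019,0.0103,-0.0007,0,0.0003,0,-1],[0,0,0,0,0,0,-1]]
  ]
}}

```text
clock: 12.85
eef_pos: [521.3, 185.1, 148.9]
tcp_rot: [2.462, -0.423, 1.774]
contact_force: [-0.3, -0.7, -0.7]
opening: 0.108
grasp_force: 58.8
```

```bash
python3 - <<'E'
from plan import *
l=np.radians(30);G0=np.array([542.1,86.4,99.8])
print(delta(G0+68*u+U@[3.9,105,-8.3]+3.5*e,lean(yaw,l)),sense()["clock"])
E
```

```text
[ 0.0011  0.0094  0.0003 -0.001  -0.0005 -0.0005] 12.85
```

Emit:
{"op": "send_rows", "data": {
  "moves": [
    [[0.0011,0.0094,0.0003,-0.001,0,0,-1],[0,0,0,0,0,0,-1],[0,0,0,0,0,0,-1],[0,0,0,0,0,0,-1]]
  ]
}}

```text
clock: 13.25
eef_pos: [522.4, 193.1, 149.5]
tcp_rot: [2.462, -0.422, 1.772]
contact_force: [0.2, -0.6, -1.5]
opening: 0.104
grasp_force: 58.8
```

```bash
python3 - <<'E'
from plan import *
l=np.radians(30);G0=np.array([542.1,86.4,99.8])
print(delta(G0+68*u+U@[3.9,105,-8.3]+3.5*e,lean(yaw,l)),sense()["clock"])
f=wshot("w6");g=f["img"];cv2.imwrite("pics/w6c.png",cv2.resize(g[80:420,150:430],(560,600))[:,:,::-1])
E
```

```text
[-0.0001  0.0013 -0.0003  0.0002 -0.0002  0.0012] 13.25
```

View pics/w6c.png

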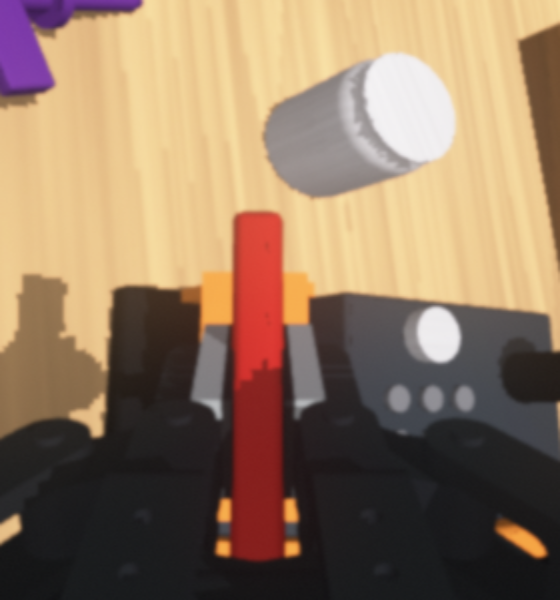

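The pin is over the bracket, centred in e on the plate (handle column ~258 of the crop, plate 202–312). I'll add the 1.3 mm in y and lower.

Emit:
{"op": "send_rows", "data": {
  "moves": [
    [[0,0.0013,0,0,0,0.001,-1],[0.0043,-0.0005,-0.0061,0,0,0,-1],[0.0043,-0.0005,-0.0061,0,0,0,-1],[0.0043,-0.0005,-0.0061,0,0,0,-1],[0.0043,-0.0005,-0.0061,0,0,0,-1],[0.0029,-0.0003,-0.0041,0,0,0,-1],[0,0,0,0,0,0,-1]]
  ]
}}

```text
clock: 14.0
eef_pos: [542.9, 192.5, 120.3]
tcp_rot: [2.463, -0.422, 1.773]
contact_force: [0.3, -0.6, -0.7]
opening: 0.103
grasp_force: 58.8
```

```bash
python3 - <<'E'
from plan import *
l=np.radians(30);G0=np.array([542.1,86.4,99.8])
print(delta(G0+33*u+U@[3.9,105,-8.3]+3.5*e,lean(yaw,l)),sense()["contact_force"],sense()["wrist_torque"])
E
```

```text
[-0.0006 -0.0004  0.0002  0.0001 -0.0009  0.0001] [ 0.26126446 -0.61401746 -0.73374194] [-0.27899949  0.29947708 -0.00421926]
```

Emit:
{"op": "send_rows", "data": {
  "moves": [
    [[0.0034,-0.0004,-0.0049,0,0,0,-1],[0.0034,-0.0004,-0.0049,0,0,0,-1],[0.0034,-0.0004,-0.0049,0,0,0,-1],[0.0034,-0.0004,-0.0049,0,0,0,-1],[0.0034,-0.0004,-0.0049,0,0,0,-1],[0,0,0,0,0,0,-1]]
  ]
}}

```text
clock: 14.6
eef_pos: [559.9, 190.5, 95.9]
tcp_rot: [2.462, -0.422, 1.773]
contact_force: [-0.5, -0.9, -1.0]
opening: 0.105
grasp_force: 58.8
```

Emit:
{"op": "send_rows", "data": {
  "moves": [
    [[0.0006,-0.0001,-0.0008,0,0,0,-1],[0.0006,-0.0001,-0.0008,0,0,0,-1],[0,0,0,0,0,0,-1]]
  ]
}}

```text
clock: 14.9
eef_pos: [560.9, 190.4, 95.1]
tcp_rot: [2.461, -0.422, 1.774]
contact_force: [0.2, -0.7, -0.3]
opening: 0.105
grasp_force: 58.8
```

```bash
python3 - <<'E'
from plan import *
l=np.radians(30);G0=np.array([542.1,86.4,99.8]);s=sense()
print(delta(G0+0*u+U@[3.9,105,-8.3]+3.5*e,lean(yaw,l)),s["contact_force"],s["wrist_torque"])
E
```

```text
[ 0.0002 -0.0005 -0.0016 -0.0001  0.0002 -0.0001] [ 0.24223318 -0.69775636 -0.31277634] [-0.29511567  0.35593371 -0.01265375]
```

Emit:
{"op": "send_rows", "data": {
  "moves": [
    [[0.0005,0,-0.0007,0,0,0,-1],[0.0005,0,-0.0007,0,0,0,-1],[0,0,0,0,0,0,-1],[0,0,0,0,0,0,-1]]
  ]
}}

```text
clock: 15.3
eef_pos: [561.9, 190.4, 93.7]
tcp_rot: [2.462, -0.422, 1.774]
contact_force: [0.2, -0.1, -1.1]
opening: 0.104
grasp_force: 58.8
```

Emit:
{"op": "send_rows", "data": {
  "moves": [
    [[0.0006,0,-0.0008,0,0,0,-1],[0,0,0,0,0,0,-1],[0,0,0,0,0,0,1],[0,0,0,0,0,0,1],[0,0,0,0,0,0,1],[0,0,0,0,0,0,1],[0,0,0,0,0,0,1],[0,0,0,0,0,0,1]]
  ]
}}

```text
clock: 16.1
eef_pos: [562.5, 190.4, 92.8]
tcp_rot: [2.462, -0.422, 1.774]
contact_force: [0.0, 0.8, -0.2]
opening: 0.999
grasp_force: 0.0
```

```bash
python3 - <<'E'
from plan import *
l=np.radians(30);G=np.array([542.1,86.4,99.8]);s=sense();print(s["contact_force"],s["opening"],s["grasp_force"])
f=wshot("w7");C=cam(f,f["T"])
for b in blobs(mask(f["img"],"red",(200,0,360,420)),300):
    print(b,(R:=U.T@(onz(ray(f,b[1],C),94)-H)).round(1))
q=s["qpos"]
q=seg(q,s["eef_pos"]-100*lean(yaw,l)[:,2],lean(yaw,l),6)
Gb=G-100*U[:,1]
q=seg(q,Gb-100*lean(yaw,l)[:,2],lean(yaw,l),12)
q=seg(q,Gb,lean(yaw,l),8)
hg=Gb+u*0-2*u-U@[-205.8,0,8.1]
for t in np.radians([10,20,30,40,50]):
    q=seg(q,hg+Ro.from_rotvec(t*U[:,1]).as_matrix()@(Gb-hg),lean(yaw,l,t),6)
E
```

```text
[ 0.04911032  0.81302077 -0.19030799] 0.9994111786429525 0.0
(np.int32(4875), array([272.4, 301.8]), ((272.5, 299.5), (197.0, 27.0), 90.0)) [  2.1 107.3  -4. ]
n 6 row [-0.0092, -0.0067, 0.0119, -0.0, 0.0, -0.0] maxrate 0.38 cost 0.0 q [ 0.02  0.22  2.38  1.83  0.46 -1.73]
n 12 row [-0.0027, -0.0169, 0.0006, 0.0, -0.0, -0.0] maxrate 0.34 cost 0.0 q [-0.58  0.23  2.32  1.27  0.78 -1.68]
n 8 row [0.0069, 0.0055, -0.0089, -0.0, -0.0, -0.0] maxrate 0.2 cost 0.0 q [-0.41  0.44  2.3   1.61  0.67 -1.93]
n 6 row [0.0008, -0.0001, 0.006, 0.0034, 0.0289, 0.0] maxrate 0.48 cost 0.0 q [-0.38  0.34  2.18  1.14  0.69 -1.32]
n 6 row [0.0018, -0.0002, 0.0057, 0.0034, 0.0289, -0.0] maxrate 0.4 cost 0.0 q [-0.35  0.32  2.04  0.81  0.84 -0.87]
n 6 row [0.0028, -0.0003, 0.0053, 0.0034, 0.0289, -0.0] maxrate 0.26 cost 0.0 q [-0.32  0.34  1.88  0.62  1.04 -0.58]
n 6 row [0.0037, -0.0004, 0.0048, 0.0034, 0.0289, 0.0] maxrate 0.17 cost 0.0 q [-0.3   0.4   1.71  0.53  1.26 -0.38]
n 6 row [0.0044, -0.0005, 0.0041, 0.0034, 0.0289, 0.0] maxrate 0.17 cost 0.0 q [-0.28  0.5   1.52  0.48  1.48 -0.22]
```

```bash
python3 - <<'E'
from h import *
s=grab_frame("scene")["img"][180:280,240:390];w=cv2.imread("pics/w7.png")
o=np.zeros((600,800,3),np.uint8);o[:420,:560]=w;o[400:600,500:800]=cv2.resize(s,(300,200))[:,:,::-1];cv2.imwrite("pics/w7c.png",o)
E
```

```text
(no output)
```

View pics/w7c.png

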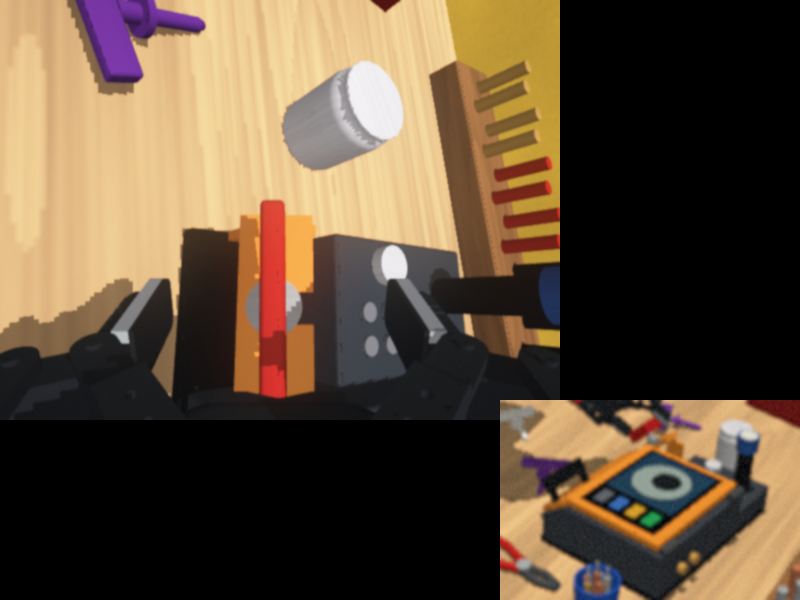

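The pin is parked: its collar sits on the notch at (273,305) with the shank in the slot, and the lid is still flat. I back off along the tool axis and move over the pull bar.

Emit:
{"op": "send_rows", "data": {
  "moves": [
    [[-0.0092,-0.0067,0.0119,0,0,0,1],[-0.0092,-0.0067,0.0119,0,0,0,1],[-0.0092,-0.0067,0.0119,0,0,0,1],[-0.0092,-0.0067,0.0119,0,0,0,1],[-0.0092,-0.0067,0.0119,0,0,0,1],[-0.0092,-0.0067,0.0119,0,0,0,1]]
  ]
}}

```text
clock: 16.8
eef_pos: [506.8, 149.9, 164.6]
tcp_rot: [2.462, -0.422, 1.774]
contact_force: [0.1, -0.2, 0.6]
opening: 0.999
grasp_force: 0.0
```

Emit:
{"op": "send_rows", "data": {
  "moves": [
    [[-0.0032,-0.0203,0.0007,0,0,0,1],[-0.0032,-0.0203,0.0007,0,0,0,1],[-0.0032,-0.0203,0.0007,0,0,0,1],[-0.0032,-0.0203,0.0007,0,0,0,1],[-0.0032,-0.0203,0.0007,0,0,0,1],[-0.0032,-0.0203,0.0007,0,0,0,1],[-0.0032,-0.0203,0.0007,0,0,0,1],[-0.0032,-0.0203,0.0007,0,0,0,1],[-0.0032,-0.0203,0.0007,0,0,0,1],[-0.0032,-0.0203,0.0007,0,0,0,1]]
  ]
}}

```text
clock: 17.8
eef_pos: [475.0, -53.7, 171.3]
tcp_rot: [2.462, -0.422, 1.774]
contact_force: [0.1, -0.3, 0.2]
opening: 0.999
grasp_force: 0.0
```

Emit:
{"op": "send_rows", "data": {
  "moves": [
    [[0,0,0,0,0,0,1],[0,0,0,0,0,0,1]]
  ]
}}

```text
clock: 18.0
eef_pos: [475.3, -52.9, 171.2]
tcp_rot: [2.461, -0.422, 1.773]
contact_force: [-0.8, 0.3, 0.4]
opening: 1.001
grasp_force: 0.0
```

```bash
cat >> plan.py <<'E'
L30=np.radians(30);Gb=np.array([542.1,86.4,99.8])-100*U[:,1]
E
python3 - <<'E'
from plan import *
s=sense()
print(s["clock"],s["qpos"].round(2),delta(Gb-100*lean(yaw,L30)[:,2],lean(yaw,L30)),delta(Gb,lean(yaw,L30)))
f=wshot("w8");C=cam(f,f["T"])
m=mask(f["img"],"black",(200,130,350,330))
for b in blobs(m,200):print(b)
ys,xs=np.nonzero(m);print([(r,f["img"][r,255:310:3].max(1).tolist()) for r in range(170,320,25)])
p,_=fk(s["qpos"],PAR)
# predicted pixel of bar top ends
Mi=np.linalg.inv(f["T"]@f["T_tool_cam"])
for y in(-42,0,42):
    w=Gb-2*u+11*u+y*U[:,1];c=Mi@np.r_[w,1];px=f["mtx"]@(c[:3]/c[2]);print(y,px[:2].round(1))
E
```

```text
18.0 [-0.59  0.23  2.33  1.27  0.78 -1.68] [-0.     -0.0039 -0.0005 -0.0005  0.0001  0.001 ] [ 0.0552  0.04   -0.0714 -0.0005  0.0001  0.001 ]
(np.int32(5299), array([229.2, 219.4]), ((230.2544403076172, 217.53868103027344), (32.521366119384766, 176.56283569335938), 2.935673236846924))
(np.int32(256), array([347.5, 158.1]), ((347.0, 164.5), (69.0, 4.0), 90.0))
[(170, [253, 253, 253, 253, 253, 252, 194, 101, 103, 104, 107, 236, 253, 253, 253, 253, 253, 253, 253]), (195, [206, 207, 207, 208, 209, 208, 122, 96, 100, 101, 106, 234, 253, 253, 253, 253, 253, 253, 253]), (220, [204, 205, 206, 208, 208, 240, 118, 94, 96, 101, 105, 247, 253, 253, 253, 253, 253, 253, 253]), (245, [206, 206, 206, 207, 208, 230, 109, 93, 97, 102, 106, 247, 253, 253, 253, 253, 253, 253, 253]), (270, [207, 207, 209, 209, 233, 249, 103, 97, 101, 106, 107, 247, 253, 253, 253, 253, 253, 253, 253]), (295, [247, 247, 247, 249, 252, 252, 167, 117, 115, 118, 160, 252, 253, 253, 253, 253, 253, 253, 254])]
-42 [280.3 295.2]
0 [280.1 226.2]
42 [280.  162.6]
```

The bar's pixels (column ~280) match the prediction. I descend and grip it.

Emit:
{"op": "send_rows", "data": {
  "moves": [
    [[0.0069,0.005,-0.0089,0,0,0,1],[0.0069,0.005,-0.0089,0,0,0,1],[0.0069,0.005,-0.0089,0,0,0,1],[0.0069,0.005,-0.0089,0,0,0,1],[0.0069,0.005,-0.0089,0,0,0,1],[0.0069,0.005,-0.0089,0,0,0,1],[0.0069,0.005,-0.0089,0,0,0,1],[0.0069,0.005,-0.0089,0,0,0,1],[0,0,0,0,0,0,1],[0,0,0,0,0,0,1]]
  ]
}}

```text
clock: 19.05
eef_pos: [530.0, -11.8, 99.9]
tcp_rot: [2.462, -0.423, 1.775]
contact_force: [-0.7, -0.5, 0.9]
opening: 1.003
grasp_force: 0.0
```

Emit:
{"op": "send_rows", "data": {
  "moves": [
    [[0,0,0,0,0,0,-1],[0,0,0,0,0,0,-1],[0,0,0,0,0,0,-1],[0,0,0,0,0,0,-1],[0,0,0,0,0,0,-1],[0,0,0,0,0,0,-1],[0,0,0,0,0,0,-1],[0,0,0,0,0,0,-1]]
  ],
  "grip_force": 60
}}

```text
clock: 19.85
eef_pos: [530.8, -13.1, 100.5]
tcp_rot: [2.461, -0.423, 1.773]
contact_force: [-3.7, -3.2, 4.9]
opening: 0.104
grasp_force: 58.6
```

```bash
python3 - <<'E'
from plan import *
s=sense();print(s["clock"],s["qpos"].round(2),s["contact_force"],s["opening"],delta(Gb,lean(yaw,L30)))
q=s["qpos"];R0=rpy(s["tcp_rot"]);g=s["eef_pos"]
gp=g-2*R0[:,2];hg=Gb-2*u-U@[-205.8,0,8.1]
np.savez("lift.npz",R0=R0,g=g,hg=hg)
print(hg)
for t in np.radians(np.arange(5,52.6,5)):
    M=Ro.from_rotvec(t*U[:,1]).as_matrix()
    q=seg(q,hg+M@(g-hg),M@R0,3)
E
```

```text
19.85 [-0.42  0.44  2.29  1.6   0.68 -1.92] [-3.70541204 -3.16140909  4.86149247] 0.10437457820473522 [-0.0003  0.0002 -0.0007 -0.0007  0.0008  0.0011]
[735.95899345 -37.07394357  90.06169591]
n 3 row [0.0008, 0.0017, 0.0061, 0.0034, 0.0289, -0.0] maxrate 0.48 cost 0.0 q [-0.39  0.38  2.25  1.37  0.66 -1.61]
n 3 row [0.0011, -0.0001, 0.0059, 0.0034, 0.0289, -0.0] maxrate 0.46 cost 0.0 q [-0.38  0.34  2.18  1.14  0.69 -1.32]
n 3 row [0.0016, -0.0002, 0.0058, 0.0034, 0.0289, -0.0] maxrate 0.4 cost 0.0 q [-0.36  0.32  2.12  0.95  0.76 -1.07]
n 3 row [0.0021, -0.0002, 0.0056, 0.0034, 0.0289, 0.0] maxrate 0.33 cost 0.0 q [-0.35  0.31  2.04  0.81  0.84 -0.87]
n 3 row [0.0026, -0.0003, 0.0054, 0.0034, 0.0289, 0.0] maxrate 0.26 cost 0.0 q [-0.33  0.32  1.96  0.7   0.94 -0.71]
n 3 row [0.003, -0.0004, 0.0052, 0.0034, 0.0289, -0.0] maxrate 0.21 cost 0.0 q [-0.32  0.34  1.88  0.62  1.04 -0.58]
n 3 row [0.0035, -0.0004, 0.0049, 0.0034, 0.0289, 0.0] maxrate 0.17 cost 0.0 q [-0.31  0.37  1.8   0.57  1.15 -0.47]
n 3 row [0.0039, -0.0005, 0.0046, 0.0034, 0.0289, -0.0] maxrate 0.17 cost 0.0 q [-0.3   0.4   1.71  0.53  1.26 -0.38]
n 3 row [0.0043, -0.0005, 0.0042, 0.0034, 0.0289, -0.0] maxrate 0.17 cost 0.0 q [-0.29  0.45  1.61  0.5   1.37 -0.3 ]
n 3 row [0.0046, -0.0005, 0.0038, 0.0034, 0.0289, -0.0] maxrate 0.17 cost 0.0 q [-0.28  0.5   1.52  0.48  1.48 -0.22]
```

Emit:
{"op": "send_rows", "data": {
  "moves": [
    [[0.0006,-0.0001,0.006,0.0034,0.0289,0,-1],[0.0006,-0.0001,0.006,0.0034,0.0289,0,-1],[0.0007,-0.0001,0.006,0.0034,0.0289,0,-1],[0.001,-0.0001,0.0059,0.0034,0.0289,0,-1],[0.0011,-0.0001,0.0059,0.0034,0.0289,0,-1],[0.0012,-0.0001,0.0059,0.0034,0.0289,0,-1]]
  ]
}}

```text
clock: 20.45
eef_pos: [535.4, -13.7, 135.5]
tcp_rot: [2.65, -0.47, 1.691]
contact_force: [3.5, 2.3, -6.6]
opening: 0.109
grasp_force: 60.2
```

```bash
cat >> plan.py <<'E'
def angle():
    z=np.load("lift.npz");s=sense();f=lambda p:(lambda v:np.arctan2(v[2],-v[0]))(U.T@(p-z["hg"]))
    t=f(s["eef_pos"])-f(z["g"]);r=Ro.from_matrix(rpy(s["tcp_rot"])@z["R0"].T).as_rotvec()
    rad=[np.hypot(*(U.T@(p-z["hg"]))[[0,2]]) for p in(s["eef_pos"],z["g"])]
    print("clock",s["clock"],"ang pos",np.degrees(t).round(2),"rot",np.degrees(U.T@r).round(2),"rad",np.round(rad,1),"F",s["contact_force"].round(1),"open",round(s["opening"],3));return t
E
python3 -c "from plan import *;angle()"
```

```text
clock 20.45 ang pos 9.79 rot [-6.000e-02  1.016e+01 -1.000e-02] rad [206.9 206.9] F [ 3.5  2.3 -6.6] open 0.109
```

Lifting well with about 7 N. Continuing.

Emit:
{"op": "send_rows", "data": {
  "moves": [
    [[0.0015,-0.0002,0.0058,0.0034,0.0289,0,-1],[0.0016,-0.0002,0.0058,0.0034,0.0289,0,-1],[0.0017,-0.0002,0.0058,0.0034,0.0289,0,-1],[0.002,-0.0002,0.0056,0.0034,0.0289,0,-1],[0.0021,-0.0002,0.0056,0.0034,0.0289,0,-1],[0.0022,-0.0002,0.0056,0.0034,0.0289,0,-1],[0.0025,-0.0003,0.0054,0.0034,0.0289,0,-1],[0.0026,-0.0003,0.0054,0.0034,0.0289,0,-1],[0.0027,-0.0003,0.0054,0.0034,0.0289,0,-1]]
  ]
}}

```text
clock: 21.35
eef_pos: [553.5, -16.0, 185.5]
tcp_rot: [2.945, -0.514, 1.551]
contact_force: [-4.3, -3.4, -3.1]
opening: 0.103
grasp_force: 61.7
```

Emit:
{"op": "send_rows", "data": {
  "moves": [
    [[0.003,-0.0004,0.0052,0.0034,0.0289,0,-1],[0.003,-0.0004,0.0052,0.0034,0.0289,0,-1],[0.003,-0.0004,0.0052,0.0034,0.0289,0,-1],[0.0035,-0.0004,0.0049,0.0034,0.0289,0,-1],[0.0035,-0.0004,0.0049,0.0034,0.0289,0,-1],[0.0035,-0.0004,0.0049,0.0034,0.0289,0,-1],[0.0039,-0.0005,0.0046,0.0034,0.0289,0,-1],[0.0039,-0.0005,0.0046,0.0034,0.0289,0,-1],[0.0039,-0.0005,0.0046,0.0034,0.0289,0,-1]]
  ]
}}

```text
clock: 22.25
eef_pos: [584.2, -20.1, 230.0]
tcp_rot: [-3.036, -0.521, 1.401]
contact_force: [-6.6, -3.4, 2.1]
opening: 0.102
grasp_force: 62.5
```

```bash
python3 -c "from plan import *;angle()"
```

```text
clock 22.25 ang pos 39.6 rot [-0.06 40.3   0.08] rad [207.1 206.9] F [-6.6 -3.4  2.1] open 0.102
```

Emit:
{"op": "send_rows", "data": {
  "moves": [
    [[0.0043,-0.0005,0.0042,0.0034,0.0289,0,-1],[0.0043,-0.0005,0.0042,0.0034,0.0289,0,-1],[0.0043,-0.0005,0.0042,0.0034,0.0289,0,-1],[0.0046,-0.0005,0.0038,0.0034,0.0289,0,-1],[0.0046,-0.0005,0.0038,0.0034,0.0289,0,-1],[0.0046,-0.0005,0.0038,0.0034,0.0289,0,-1],[0,0,0,0,0,0,-1],[0,0,0,0,0,0,-1]]
  ]
}}

```text
clock: 23.05
eef_pos: [611.6, -23.6, 255.3]
tcp_rot: [-2.839, -0.503, 1.304]
contact_force: [-7.5, -8.6, 11.0]
opening: 0.107
grasp_force: 63.1
```

```bash
python3 -c "
from plan import *
angle();z=np.load('lift.npz');print(rpy(sense()['tcp_rot'])[:,2].round(4), sense()['qpos'].round(2))"
```

```text
clock 23.05 ang pos 49.97 rot [-3.000e-02  5.016e+01  7.000e-02] rad [207.2 206.9] F [-7.5 -8.6 11. ] open 0.107
[-0.166   0.5226 -0.8362] [-0.29  0.5   1.52  0.47  1.49 -0.22]
```

Emit:
{"op": "send_rows", "data": {
  "moves": [
    [[0,0,0,0,0,0,1],[0,0,0,0,0,0,1],[0,0,0,0,0,0,1],[0,0,0,0,0,0,1],[0,0,0,0,0,0,1],[0,0,0,0,0,0,1]]
  ]
}}

```text
clock: 23.65
eef_pos: [612.5, -22.3, 254.1]
tcp_rot: [-2.841, -0.504, 1.305]
contact_force: [0.6, -0.3, -0.4]
opening: 0.999
grasp_force: 0.0
```

Emit:
{"op": "send_rows", "data": {
  "moves": [
    [[0.0017,-0.0052,0.0084,0,0,0,1],[0.0025,-0.0078,0.0125,0,0,0,1],[0.0025,-0.0078,0.0125,0,0,0,1],[0.0025,-0.0078,0.0125,0,0,0,1],[0.0025,-0.0078,0.0125,0,0,0,1],[0.0025,-0.0078,0.0125,0,0,0,1],[0.0025,-0.0078,0.0125,0,0,0,1],[0.0025,-0.0078,0.0125,0,0,0,1],[0,0,0,0,0,0,1],[0,0,0,0,0,0,1]]
  ]
}}

```text
clock: 24.65
eef_pos: [631.7, -82.3, 350.1]
tcp_rot: [-2.841, -0.504, 1.305]
contact_force: [0.2, -0.3, -0.1]
opening: 0.999
grasp_force: 0.0
```

```bash
python3 - <<'E'
from plan import *
# predicted orange lid / pin check from fixed cameras
hg=Gb-2*u-U@[-205.8,0,8.1]
for n in("top","scene"):
    f=grab_frame(n);Rv,t=np.array(f["rvec"]),np.array(f["tvec"]);h=cv2.cvtColor(f["img"],cv2.COLOR_RGB2HSV)
    pin=H+U@[3.9,105,-8.3]
    pp=cv2.projectPoints(pin.reshape(1,3),Rv,t,f["mtx"],None)[0].ravel();x,y=pp.astype(int)
    print(n,"pin pred",pp.round(1),[b[:2] for b in blobs(mask(f["img"],"red",(x-25,y-25,x+25,y+25)),10)])
    for a in(46,50,54):
        M=Ro.from_rotvec(np.radians(a)*U[:,1]).as_matrix()
        # bar ends (top face centre) 
        P=np.array([hg+M@(U@np.array([-205.8,0,8.1])+11*u+yy*U[:,1]) for yy in(-42,42)])
        print(a,cv2.projectPoints(P,Rv,t,f["mtx"],None)[0].reshape(-1,2).round(1).tolist())
    c=cv2.projectPoints((hg+Ro.from_rotvec(np.radians(50)*U[:,1]).as_matrix()@(U@np.array([-205.8,0,8.1]))).reshape(1,3),Rv,t,f["mtx"],None)[0].ravel().astype(int)
    m=(f["img"].max(2)<60).astype(np.uint8)*255;w=np.zeros_like(m);w[c[1]-22:c[1]+22,c[0]-25:c[0]+25]=m[c[1]-22:c[1]+22,c[0]-25:c[0]+25]
    print([(b[0],b[1],cv2.boxPoints(b[2]).round(0).tolist()) for b in blobs(w,30)])
s=sense();print(s["clock"],s["contact_force"])
E
```

```text
top pin pred [206.  197.6] [(np.int32(182), array([207.1, 197.1]))]
46 [[312.3, 168.2], [272.2, 163.5]]
50 [[313.3, 161.7], [272.7, 156.9]]
54 [[314.3, 154.8], [273.4, 150.0]]
[(np.int32(156), array([294.5, 145.3]), [[267.0, 139.0], [310.0, 139.0], [310.0, 150.0], [267.0, 150.0]]), (np.int32(292), array([294.5, 162.8]), [[275.0, 167.0], [276.0, 156.0], [314.0, 161.0], [313.0, 172.0]])]
scene pin pred [312.5 193.9] []
46 [[283.2, 184.7], [302.1, 173.6]]
50 [[286.8, 183.2], [305.8, 172.0]]
54 [[290.7, 182.1], [309.6, 170.8]]
[(np.int32(107), array([308.6, 161.9]), [[300.0, 158.0], [316.0, 158.0], [316.0, 169.0], [300.0, 169.0]]), (np.int32(124), array([293.8, 181.9]), [[280.0, 186.0], [304.0, 172.0], [308.0, 179.0], [285.0, 193.0]]), (np.int32(33), array([312.3, 197.6]), [[306.0, 201.0], [319.0, 192.0], [321.0, 195.0], [308.0, 204.0]])]
24.75 [ 0.76421069 -0.21197514 -0.29864417]
```

The bar edge in the top view matches the 50° prediction and the pin is at the notch. The robot touches nothing, so I hand in.

```bash
python3 -c "from rig import *;print(sign_off())"
```

```text
the job is handed in; nothing more can be done
None
```

I drew the pin and parked it in the bracket notch, then raised the display to about 50° and left it standing. The robot is clear of everything and the job is handed in at about 25 s; no verdict came back.

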